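Nest the carver's bench trays and shut the turn-button

TASK

Put the graded trays away: swing the red turn-button right out from the mouth of the large fixed tray, slide the medium tray nose first fully home in the large one, then slide the small tray nose first fully home in the medium one, and swing the turn-button shut across the mouth again. Keep the trays down as they slide (do not lift them or tip them up), nest them in that order, and leave the other things on the bench where they are.

Things in the scene. Friction and masses are not known exactly. Their poses are not given: they have to be found in the camera images.
- large_c (a point): Large tray, dark wood, fixed: U-shaped in plan, round nose (half circle), two parallel sides, open mouth opposite the nose, open top. Walls 6 mm; inner radius 62 mm, outer 68; mouth end 95 mm behind the point; 42 mm tall; its floor is a thin lining level with the bench, no lip. Nose roughly to +y. Point: centre of the nose arc, half-way up; x out through the nose (mouth at -x), y left, z up.
- medium_c (a point): Medium tray, mid-brown wood, loose, about 0.24 kg, same U shape. Walls 6 mm; inner radius 50 mm, outer 56; mouth 80 mm behind the point; 38 mm tall; floor 3 mm, ramped over 18 mm at the mouth. Point: centre of the nose arc, half-way up; x out through the nose (mouth at -x), y left, z up. Home: this point 6 mm ahead (x) of the large tray's.
- small_c (a point): Small tray, pale wood, loose, about 0.16 kg, same U shape. Walls 6 mm; inner radius 38 mm, outer 44; mouth 65 mm behind the point; 32 mm tall; floor 3 mm; nose bevelled below to ride up the medium tray's ramp. Point: centre of the nose arc, half-way up; x out through the nose (mouth at -x), y left, z up. Home: this point 6 mm ahead (x) of the medium tray's.
- turn (a joint): Angle of the red turn-button, a bar that swings level about an upright pin at the large tray's mouth: 0 = shut across the mouth (end stop); grows as it swings out away from the tray, anticlockwise from above; 1.57 = straight out, clear of the mouth; 2.2 = end stop. Stays where left; about 0.7 N at its peg moves it.
- turn_hinge (a point): Pin of the turn-button, fixed, 24 mm above the bench; 115 mm behind and 85 mm right (-y) of the large tray's point in that tray's axes, which are this point's axes too. The bar points along +y of them at joint value 0, along -x at 1.57. Bar 18 mm wide, 16 to 32 mm above the bench.
- turn_peg (a point): Middle of the upright yellow peg on the turn-button's end, 53 mm above the bench, 72 mm from the pin; peg 16 mm in diameter, from 32 to 73 mm above the bench. It can be pushed from the side or pinched from above.
- pod: Bystander: light carved wooden seed pod, 60 mm across, 83 mm tall, standing; origin at the middle of its underside.
- mallet: Bystander: turned wooden carving mallet standing on its head, 80 mm across, 212 mm tall; origin at the middle of its underside.
- sander: Bystander: cork sanding block 50 x 90 x 35 mm; origin at the middle of its underside.
- glue: Bystander: yellow glue bottle, 60 mm across, 150 mm tall; origin at the middle of its underside.
- tin: Bystander: plain steel tin, 72 mm across, 85 mm tall; origin at the middle of its underside.
- chisel: Bystander: dark-handled hand tool 190 mm long, lying; origin under its middle.
- brush: Bystander: brush 180 mm long, lying; origin under its middle.
- medium: The medium tray; origin under the centre of its nose arc. A fingertip put inside the tray and moved against the inside of the nose tows it along the bench (waxed wood, friction about 0.25, so it slides easily); the mouth swings round to trail behind.
- small: The small tray; origin under the centre of its nose arc. A fingertip put inside the tray and moved against the inside of the nose tows it along the bench (waxed wood, friction about 0.25, so it slides easily); the mouth swings round to trail behind.

How it is judged:
By the outcome, as a careful person would: the job done as asked, in the order asked, and still so for the second after the job is handed in, with the robot touching nothing.
It also fails if it takes over 72 s, if anything falls off the work surface, if the arm or the gripper's body presses on something with over 40 N, if the wrist force passes 120 N, or if a joint passes its speed limit or range.

ROBOT

A 6-joint arm with a two-finger parallel gripper is mounted at the origin on the work surface. World frame = base frame: x ahead of the robot, y to its left, z up, the work surface at z = 0. Lengths are in m, angles in rad, forces in N, time in s.
With the tool pointing down it reaches from about 0.375 to 0.975 m from the base axis. Payload 3.8 kg.
Tool frame: the origin (TCP) lies at the very end of the fingers, on their centre line; the grasp point (between the pads) lies 19 mm behind it; y points along the fingers, x is the direction in which the jaws open and shut, and the axes are right-handed (so a half turn about y gives the same grasp; the last joint's range is limited). The gripper opens to 85 mm and grips with 20 to 120 N. Pads are 22 mm wide; open, the fingers measure 114 mm over their backs; the gripper's body (76 mm by 85 mm) begins 54 mm behind the grasp point. The pads swing forward as they close: fully open they stand 13 mm farther back than shut.
Start: joints at [1.114, 0.264, 1.604, -0, 1.274, -0.037], TCP at [0.275, 0.616, 0.231] pointing down, gripper open.
Joint ranges: [-2.63, 2.63], [-0.94, 2.18], [0.31, 2.57], [-1.31, 4.45], [0, 2.66], [-2.55, 2.55]. Speed limits (rad/s): [2.57, 2.57, 3.14, 3.14, 3.14, 3.14].

INTERFACE

Orientations are given as a rotation vector (axis times angle).
In Python, from workcell import bot, cams gives the robot as it stands.
- The arm moves only by the tool play_rows, never from a script. Its argument "motion" is a list of rows, each a list of 2 entries, a list of its own where there are three numbers: the shift along the world's x, y, z normalised to -1 to 1, where 1 is 400 mm, then the turn, a rotation vector about the world's x, y, z normalised to -1 to 1, where 1 is pi/4 rad. In form: [[[tx, ty, tz], [ax, ay, az]], ...]. A call has 1 to 10 rows; each row is the pose to reach, as a shift and turn from the pose commanded when the call began; what a row does not reach only later rows make up. A row lasts 1/8 s, in which the tool goes at most 62.5 mm and 10.7 degrees, less where a joint would pass 70% of its speed; a pose out of reach is approached as far as the arm can. A call with a number of a shift or a turn outside -1 to 1 is refused whole. A call with a gripper value outside its range is refused whole. "gripper" is the closure, from 0 (fully open) to 1 (shut), set as the call begins (left out, the last holds). The fingers move at their own pace and stop on an object; "squeeze" is the grip in N (left out, the last holds). Time passes only in rows, so rows that repeat a pose let the fingers close. It gives the time, the measured TCP pose, the force and the opening at its end, in the units of the state.
- bot.read_state(): the state, without advancing time (a new reading comes with each control period).
- cams.read_camera(name): name is "scene" or "top"; returns (picture, depth): 400x640x3 uint8, red, green, blue; 400x640 float32, m along the optical axis (not along the pixel's ray), 0 where there is no reading.
- cams.calibration(name): a dict with "mtx" (3x3 intrinsics, pixels), "R" (3x3) and "t" (3): a world point X has camera coordinates R X + t. Camera axes: x right, y down, z forward; pixel columns grow to the right and rows downward; lengths in m; the calibration is good to about 2 mm. A picture is of the moment at which its call begins. calibration takes no time and is no camera call.
- bot.finish_job(): hands the job in, once; it reports no verdict.
Trained networks look in the newest picture that a camera, given by its name, has taken for a name from the list of things; names that differ only in an ending like _2 or _b are one class to them, and where a whole thing is asked for, a point or a joint stands for the part that bears it (a point fixed in the world has none). Each returns a list of dicts, best first, with "conf" (0 to 1); they miss things now and then, are a little off and sometimes report something else, mostly with a low value. They report only what shows in the picture. A call takes as long as a camera call.
- cams.recognise(camera, label): "xyz" ([x, y, z] in m, in the coordinates of the camera as it stood for that picture, good to about 4 mm: the middle of the surface that is visible of it).
- cams.regions_of(camera, label): "mask" (400x640 bool, what is visible of it).
- cams.mark_of(camera, label): "xyz" ([x, y, z] in m, in the coordinates of the camera as it stood for that picture, good to about 4 mm: a listed point, or the origin of a listed thing).
The state is a dict: "time": time; "q": joint angles; "joint_vel": joint speeds; "joint_torque": joint torques, N m; "tool_pos": TCP position; "tcp_rot": TCP orientation; "wrist_force": force on the tool from outside, world axes, zero at the start; "torque": the same for the moment, N m; "width": opening from 0.0 (shut) to 1.0 (fully open).
Only numpy, scipy, OpenCV 4.12 (cv2) and the standard library are available. Lean on these libraries where they do the work, as an engineer would, in place of code of your own. Each camera call takes 0.05 s, during which the arm holds its last target.

## Working session

There is one attempt and no reset: what is moved stays moved. The work goes in short steps, Python scripts to look and compute and a tool call to move; the robot and the scene stay as the last step left them, time stands still between calls to the robot, and variables do not carry over. Pictures are saved under pics/ and viewed, and the job is handed in when it is done.

Besides the shell and the picture viewer there is one more tool, called in YAML: its name, and indented under it one key for each argument. play_rows: Moves the arm, as the interface text tells. Its arguments: {"type":"object","properties":{"motion":{"type":"array","items":{"type":"array"}},"gripper":{"type":"number"},"squeeze":{"type":"number"}},"required":["motion"]}

```bash
mkdir -p pics; ls
cat > h.py <<'E'
import numpy as np, cv2
from workcell import bot, cams
def toW(cam,p):
    c=cams.calibration(cam); return np.array(c["R"]).T@(np.array(p)-np.array(c["t"]))
def snap(cam,name):
    im,d=cams.read_camera(cam); cv2.imwrite(f"pics/{name}.png",im[:,:,::-1]); return im,d
def mark(cam,l):
    return [(round(r["conf"],2),np.round(toW(cam,r["xyz"]),4).tolist()) for r in cams.mark_of(cam,l)[:2]]
def cloud(cam,d):
    c=cams.calibration(cam);K=np.array(c["mtx"])
    v,u=np.indices(d.shape);P=np.stack([(u-K[0,2])/K[0,0]*d,(v-K[1,2])/K[1,1]*d,d],-1)
    return (P-np.array(c["t"]))@np.array(c["R"])
E
python3 - <<'E'
from h import *
s=bot.read_state();print(s)
for c in("top","scene"):
    snap(c,c+"0")
    print(c,cams.calibration(c))
    for l in["large_c","medium_c","small_c","turn_hinge","turn_peg"]+(["pod","mallet","sander","glue","tin","chisel","brush"] if c=="top" else []):
        print(l,mark(c,l))
print(bot.read_state()["time"])
E
```

```text
pics
{'time': 0.0, 'q': array([ 1.11410555e+00,  2.64760015e-01,  1.60540451e+00,  4.16272317e-05,
        1.27372448e+00, -3.68890895e-02]), 'joint_vel': array([ 0.00032096,  0.00057606, -0.0005295 ,  0.00024294, -0.00076822,
        0.00118602]), 'joint_torque': array([ 6.62468519e-04, -5.15117168e+01, -3.67319655e+01, -1.27197031e-04,
        1.28788326e-02,  1.25079202e-05]), 'tool_pos': array([0.27476532, 0.6157196 , 0.22994095]), 'tcp_rot': array([-1.38021683, -0.8931591 ,  0.89643358]), 'wrist_force': array([ 0.6615383 , -0.1855076 ,  0.02648022]), 'torque': array([ 0.02781953,  0.0118881 , -0.00827603]), 'width': 1.0038825918678225}
top {'mtx': array([[389.91548347,   0.        , 326.46418682],
       [  0.        , 389.91548347, 201.75114171],
       [  0.        ,   0.        ,   1.        ]]), 'R': array([[-0.01881416, -0.99982201,  0.00140656],
       [-0.99023755,  0.01843943, -0.13816503],
       [ 0.13811451, -0.00399228, -0.99040822]]), 't': array([-0.0065043 ,  0.57282382,  1.21280971])}
large_c [(0.69, [0.5759, 0.2238, 0.0229])]
medium_c [(0.75, [0.6397, -0.218, 0.0
[... 438 characters left out ...]
8, 0.0018])]
chisel []
brush [(0.68, [0.7491, -0.244, 0.0003])]
scene {'mtx': array([[512.67458425,   0.        , 323.79339436],
       [  0.        , 512.67458425, 196.53012533],
       [  0.        ,   0.        ,   1.        ]]), 'R': array([[-0.85609085,  0.51643023,  0.02020576],
       [ 0.3579398 ,  0.62065468, -0.69761513],
       [-0.37281034, -0.58998949, -0.71618772]]), 't': array([ 0.48913388, -0.17391976,  1.71811   ])}
large_c []
medium_c [(0.87, [0.6367, -0.222, -0.0015]), (0.84, [0.6385, -0.2222, 0.017])]
small_c [(0.72, [0.5607, -0.4493, -0.0023]), (0.7, [0.4692, -0.118, -0.0006])]
turn_hinge [(0.95, [0.6808, 0.1203, 0.0201])]
turn_peg [(0.67, [0.6102, 0.0961, 0.0539])]
0.95
```

View pics/top0.png

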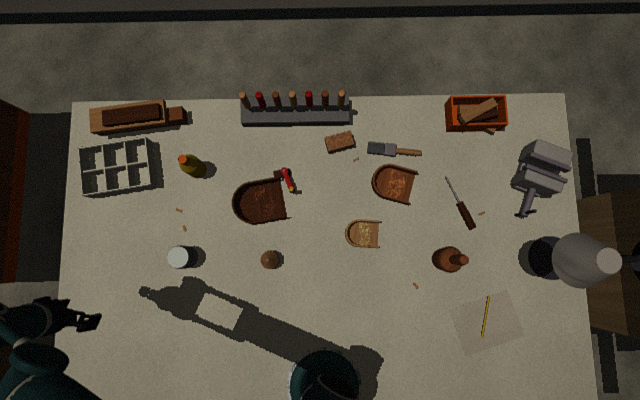

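View pics/scene0.png

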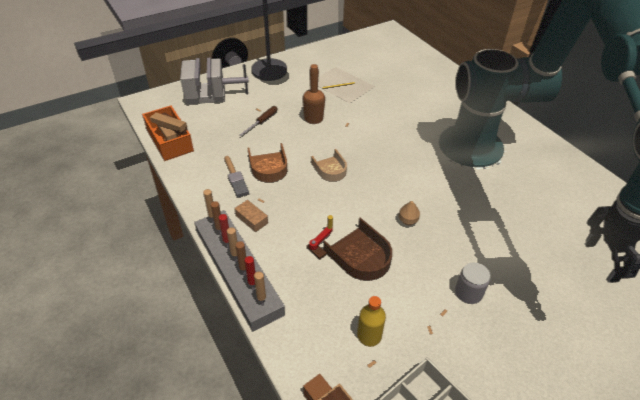

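```bash
cat > fit.py <<'E'
from h import *
from scipy.optimize import least_squares
T={"large_c":(62,68,95,42),"medium_c":(50,56,80,38),"small_c":(38,44,65,32)}
def dist(p,prm,R,L):
    x,y,th=prm;c,s=np.cos(th),np.sin(th)
    d=p-[x,y];a=d@[c,s];b=d@[-s,c]
    r=np.where(a>0,np.hypot(a,b)-R,np.abs(b)-R)
    e=np.where(a<-L,a+L,0)
    return np.hypot(np.abs(r),e)*np.sign(r+1e-9)
def fit(clouds,label,x0,H=None):
    ri,ro,L,h=[v/1000 for v in T[label]];h=H or h
    out=[]
    for C in clouds:
        P=C.reshape(-1,3)
        m=(abs(P[:,2]-h)<0.006)&(np.hypot(P[:,0]-x0[0],P[:,1]-x0[1])<L+.05)
        p=P[m,:2]
        x=np.array(x0,float)
        for tol in(.03,.015,.008):
            k=abs(dist(p,x,(ri+ro)/2,L))<tol
            x=least_squares(lambda q:dist(p[k],q,(ri+ro)/2,L),x,loss="soft_l1",f_scale=.003).x
        a=(p[k]-x[:2])@[np.cos(x[2]),np.sin(x[2])]
        out.append((k.sum(),np.round(x,4).tolist(),"rms",round(float(np.sqrt(np.mean(dist(p[k],x,(ri+ro)/2,L)**2))),4),"ends",np.round(np.percentile(a,[1,99]),3).tolist()))
    return out
E
python3 - <<'E'
from fit import *
it,dt=snap("top","t1");is_,ds=snap("scene","s1")
ct,cs=cloud("top",dt),cloud("scene",ds)
np.savez("c.npz",ct=ct,cs=cs,it=it,is_=is_)
for l,x0 in[("large_c",(.576,.224,1.7)),("medium_c",(.638,-.22,1.5)),("small_c",(.471,-.117,1.5))]:
    for r in fit([ct,cs],l,x0): print(l,r)
for n,C,im in(("t",ct,it),("s",cs,is_)):
    im=im.astype(int)
    P=C.reshape(-1,3);c=im.reshape(-1,3)
    near=(np.hypot(P[:,0]-.65,P[:,1]-.11)<.12)
    y=near&(P[:,2]>.04)&(P[:,2]<.08)&(c[:,0]>90)&(c[:,1]>.6*c[:,0])&(c[:,2]<.5*c[:,0])
    r=near&(c[:,0]>80)&(c[:,1]<.4*c[:,0])&(P[:,2]>.015)
    print(n,"yellow",y.sum(),P[y].mean(0),"red",r.sum(),P[r].mean(0))
    q=P[r,:2]-P[r,:2].mean(0);w,v=np.linalg.eigh(q.T@q);print(v[:,1],(q@v[:,1]).min(),(q@v[:,1]).max())
E
python3 - <<'E'
import cv2
im=cv2.imread('pics/t1.png')[130:290,200:450]
cv2.imwrite('pics/t1c.png',cv2.resize(im,None,fx=3.2,fy=3.2,interpolation=2))
E
```

```text
large_c (np.int64(264), [0.5772, 0.2193, 1.737], 'rms', 0.0019, 'ends', [-0.093, 0.067])
large_c (np.int64(374), [0.5771, 0.2209, 1.7293], 'rms', 0.0025, 'ends', [-0.093, 0.066])
medium_c (np.int64(212), [0.6396, -0.2224, 1.2776], 'rms', 0.002, 'ends', [-0.079, 0.054])
medium_c (np.int64(175), [0.6388, -0.2209, 1.2715], 'rms', 0.0025, 'ends', [-0.078, 0.056])
small_c (np.int64(165), [0.4727, -0.1177, 1.4902], 'rms', 0.0019, 'ends', [-0.064, 0.043])
small_c (np.int64(162), [0.472, -0.1157, 1.4777], 'rms', 0.003, 'ends', [-0.066, 0.047])
t yellow 13 [0.6122636  0.09496808 0.07266323] red 91 [0.65709614 0.11188831 0.0324708 ]
[-0.92927136 -0.3693978 ] -0.03297844282608096 0.03535768795945547
s yellow 55 [0.62000065 0.11872122 0.05641701] red 157 [0.65363546 0.11559001 0.02844359]
[-0.92598672 -0.37755608] -0.03779429128166525 0.043179361454795125
```

View pics/t1c.png

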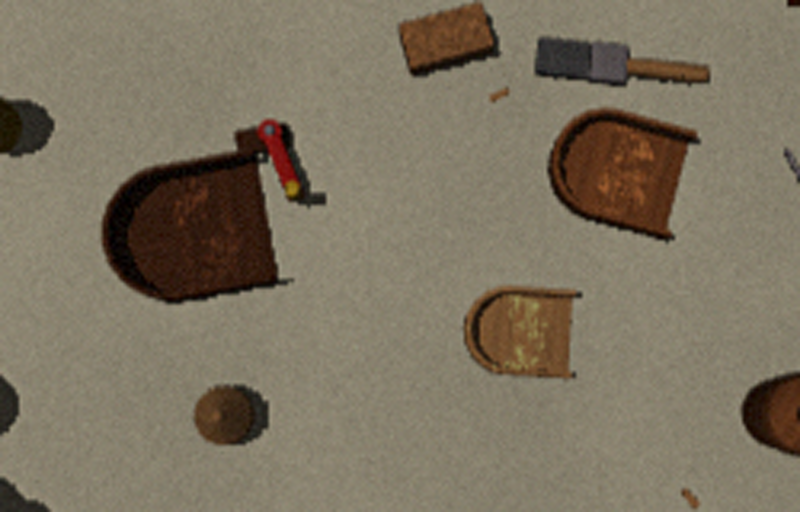

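```bash
cat >> h.py <<'E'
from scipy.spatial.transform import Rotation as Ro
def st():
    s=bot.read_state();R=Ro.from_rotvec(s["tcp_rot"]).as_matrix()
    print("t",round(s["time"],2),"p",np.round(s["tool_pos"],4),"jawyaw",round(np.degrees(np.arctan2(R[1,0],R[0,0])),1),"down",np.round(R[:,1],3),"F",np.round(s["wrist_force"],1),"w",round(s["width"],3),"q",np.round(s["q"],2))
    return s
E
python3 -c "
from h import *
st()"
```

```text
t 1.05 p [0.2751 0.6164 0.2313] jawyaw 65.9 down [-0. -0. -1.] F [ 0.1 -0.3  0.9] w 1.001 q [ 1.11  0.26  1.6   0.    1.27 -0.04]
```

play_rows:
  motion:
    - [[0.5,-0.775,0],[0,0,0]]
    - [[0.5,-0.775,0],[0,0,0]]
    - [[0.5,-0.775,0],[0,0,0]]
    - [[0.5,-0.775,0],[0,0,0]]
    - [[0.5,-0.775,0],[0,0,0]]
    - [[0.5,-0.775,0],[0,0,0]]
  gripper: 0.3

```text
time: 1.8
tool_pos: [0.4761, 0.3045, 0.2316]
tcp_rot: [-1.379, -0.895, 0.894]
wrist_force: [0.8, -0.1, -0.3]
width: 0.698
```

play_rows:
  motion:
    - [[0.34,-0.5275,-0.15],[0,0,0]]
    - [[0.34,-0.5275,-0.15],[0,0,0]]
    - [[0.34,-0.5275,-0.15],[0,0,0]]
    - [[0.34,-0.5275,-0.15],[0,0,0]]
    - [[0.34,-0.5275,-0.35],[0,0,0]]
    - [[0.34,-0.5275,-0.35],[0,0,0]]

```text
time: 2.55
tool_pos: [0.608, 0.094, 0.087]
tcp_rot: [-1.376, -0.887, 0.898]
wrist_force: [-0.8, 1.2, -0.4]
width: 0.697
```

```bash
python3 -c "
from h import *
st(); snap('scene','s2')"
```

```text
t 2.55 p [0.608 0.094 0.087] jawyaw 65.8 down [-0.008 -0.001 -1.   ] F [-0.8  1.2 -0.4] w 0.697 q [ 0.11  0.28  1.86  0.    1.   -1.04]
```

View pics/s2.png

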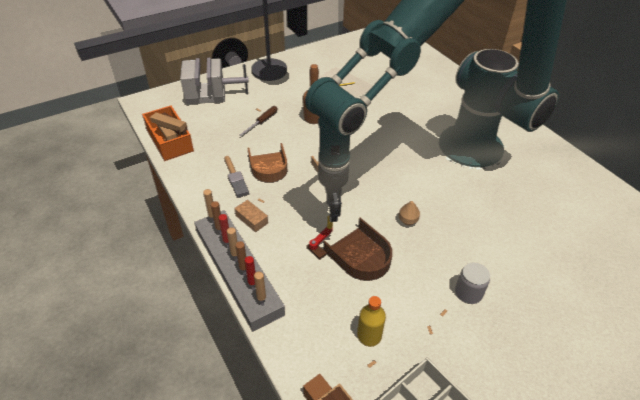

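play_rows:
  motion:
    - [[0,0,-0.11],[0,0,0]]
    - [[0,0,-0.11],[0,0,0]]

```text
time: 2.85
tool_pos: [0.6081, 0.0961, 0.0453]
tcp_rot: [-1.376, -0.891, 0.9]
wrist_force: [-1.0, -0.4, -0.7]
width: 0.7
```

play_rows:
  motion:
    - [[0,0,0],[0,0,0]]
    - [[0,0,0],[0,0,0]]
    - [[0,0,0],[0,0,0]]
    - [[0,0,0],[0,0,0]]
  gripper: 1
  squeeze: 20

```text
time: 3.35
tool_pos: [0.612, 0.0955, 0.0495]
tcp_rot: [-1.38, -0.896, 0.893]
wrist_force: [-2.9, -0.1, 7.2]
width: 0.177
```

```bash
python3 -c "
from h import *
s=st(); h=np.array([.6795,.1202]); p=s['tool_pos'][:2]
r=p-h; a0=np.arctan2(r[1],r[0]); R=np.hypot(*r);print('R',R,'turn',a0+2*np.pi-1.733-np.pi/2)
for k in range(1,11):
  a=a0+k*.17; print(np.round((h+.072*np.array([np.cos(a),np.sin(a)])-p)/.4,3))
"
```

```text
t 3.35 p [0.612  0.0955 0.0495] jawyaw 66.0 down [ 0.002  0.    -1.   ] F [-2.9 -0.1  7.2] w 0.177 q [ 0.11  0.33  1.88 -0.    0.93 -1.04]
R 0.07186759643489479 turn 0.1882354305543723
[ 0.013 -0.028]
[ 0.03  -0.053]
[ 0.051 -0.075]
[ 0.076 -0.093]
[ 0.104 -0.106]
[ 0.133 -0.115]
[ 0.163 -0.118]
[ 0.194 -0.117]
[ 0.224 -0.11 ]
[ 0.252 -0.098]
```

play_rows:
  motion:
    - [[0.013,-0.028,0.008],[0,0,0]]
    - [[0.03,-0.053,0.008],[0,0,0]]
    - [[0.051,-0.075,0.008],[0,0,0]]
    - [[0.076,-0.093,0.008],[0,0,0]]
    - [[0.104,-0.106,0.008],[0,0,0]]
    - [[0.133,-0.115,0.008],[0,0,0]]
    - [[0.163,-0.118,0.008],[0,0,0]]
    - [[0.194,-0.117,0.008],[0,0,0]]
    - [[0.224,-0.11,0.008],[0,0,0]]
    - [[0.252,-0.098,0.008],[0,0,0]]

```text
time: 4.6
tool_pos: [0.715, 0.0478, 0.0509]
tcp_rot: [-1.391, -0.895, 0.9]
wrist_force: [4.5, -20.9, -5.0]
width: 0.173
```

play_rows:
  motion:
    - [[0,0,0],[0,0,0]]
    - [[0,0,0],[0,0,0]]
  gripper: 0.6

```text
time: 4.85
tool_pos: [0.7132, 0.0558, 0.0512]
tcp_rot: [-1.38, -0.896, 0.893]
wrist_force: [-0.4, -0.2, 0.0]
width: 0.402
```

play_rows:
  motion:
    - [[0,0,0.15],[0,0,0]]
    - [[0,0,0.25],[0,0,0]]

```text
time: 5.1
tool_pos: [0.7128, 0.0567, 0.1531]
tcp_rot: [-1.38, -0.897, 0.893]
wrist_force: [1.1, 0.0, 0.8]
width: 0.397
```

```bash
python3 -c "
from h import *
st()"
```

```text
t 5.1 p [0.7128 0.0567 0.1531] jawyaw 66.0 down [ 0.003  0.    -1.   ] F [1.1 0.  0.8] w 0.397 q [ 0.04  0.39  1.59  0.    1.16 -1.11]
```

play_rows:
  motion:
    - [[-0.203,-0.755,-0.05],[0,0,0.74]]
    - [[-0.203,-0.755,-0.05],[0,0,0.74]]
    - [[-0.203,-0.755,-0.05],[0,0,0.74]]
    - [[-0.203,-0.755,-0.05],[0,0,0.74]]
    - [[-0.203,-0.755,-0.05],[0,0,0.74]]
    - [[-0.203,-0.755,-0.05],[0,0,0.74]]
    - [[-0.203,-0.755,-0.05],[0,0,0.74]]

```text
time: 5.98
tool_pos: [0.6309, -0.2457, 0.1308]
tcp_rot: [-1.129, -1.327, 1.326]
wrist_force: [0.0, -0.7, -0.2]
width: 0.402
```

Run:
```python
from h import *
st(); im,d=snap('scene','s3'); 
d=np.load('c.npz')
for n in('ct','cs'):
    P=d[n].reshape(-1,3)
    m=(P[:,2]>.006)&(P[:,0]>.70)&(P[:,0]<.8)&(P[:,1]<-.14)&(P[:,1]>-.35)
    for a in np.arange(-.34,-.14,.02):
        q=P[m&(P[:,1]>a)&(P[:,1]<a+.02)]
        if len(q):print(n,round(a,2),len(q),q[:,0].min().round(3),q[:,0].max().round(3))
```

```text
t 5.97 p [ 0.6309 -0.2457  0.1308] jawyaw 99.2 down [ 0.001  0.    -1.   ] F [ 0.  -0.7 -0.2] w 0.402 q [-0.41  0.34  1.7   0.    1.1  -2.14]
ct -0.34 28 0.727 0.746
ct -0.32 34 0.729 0.749
ct -0.3 36 0.724 0.749
ct -0.28 37 0.703 0.753
ct -0.26 58 0.727 0.771
ct -0.24 78 0.708 0.77
ct -0.22 75 0.731 0.787
ct -0.2 74 0.732 0.794
ct -0.18 73 0.737 0.785
ct -0.16 17 0.74 0.799
cs -0.34 14 0.726 0.746
cs -0.32 31 0.728 0.748
cs -0.3 28 0.733 0.75
cs -0.28 27 0.708 0.752
cs -0.26 40 0.727 0.767
cs -0.24 65 0.727 0.771
cs -0.22 71 0.73 0.793
cs -0.2 67 0.735 0.773
cs -0.18 71 0.738 0.777
cs -0.16 23 0.741 0.769
```

View pics/s3.png

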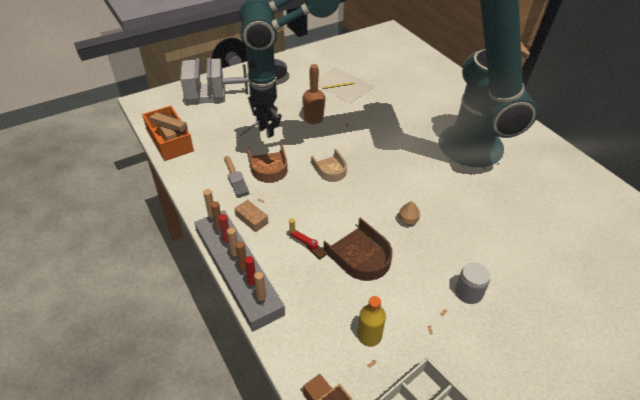

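play_rows:
  motion:
    - [[0,0,-0.15],[0,0,0]]
    - [[0,0,-0.28],[0,0,0]]
    - [[0,0,-0.29],[0,0,0]]
    - [[0,0,-0.29],[0,0,0]]

```text
time: 6.52
tool_pos: [0.632, -0.2449, 0.0157]
tcp_rot: [-1.129, -1.329, 1.328]
wrist_force: [1.0, 0.4, -0.5]
width: 0.403
```

play_rows:
  motion:
    - [[-0.01,0.06,0],[0,0,0]]
    - [[-0.02,0.12,0],[0,0,0]]
    - [[-0.028,0.17,0],[0,0,0]]
    - [[-0.036,0.22,0],[0,0,0]]
    - [[-0.044,0.27,0],[0,0,0]]
    - [[-0.05,0.31,0],[0,0,0]]

```text
time: 7.28
tool_pos: [0.6103, -0.1203, 0.0144]
tcp_rot: [-1.128, -1.327, 1.328]
wrist_force: [1.2, -0.5, -0.3]
width: 0.399
```

Run:
```python
from fit import *
s=st(); im,d=snap('scene','s4');it,dt=snap('top','t4')
p=s['tool_pos']
for r in fit([cloud('top',dt),cloud('scene',d)],'medium_c',(p[0]-.005,p[1]+.0,1.5)): print(r)
print(mark('top','medium_c'),cams.mark_of('scene','medium_c')and mark('scene','medium_c'))
```

```text
t 7.28 p [ 0.6103 -0.1203  0.0144] jawyaw 99.3 down [-0.  0. -1.] F [ 1.2 -0.5 -0.3] w 0.399 q [-0.23  0.38  1.89 -0.    0.87 -1.97]
(np.int64(9), [0.5451, -0.1046, 1.6484], 'rms', 0.0033, 'ends', [0.0, 0.017])
(np.int64(159), [0.6164, -0.1349, 1.1666], 'rms', 0.003, 'ends', [-0.078, 0.057])
[(0.71, [0.6132, -0.1306, -0.0002]), (0.55, [0.6168, -0.1328, 0.0205])] [(0.92, [0.6129, -0.1393, 0.0183]), (0.59, [0.6099, -0.1371, -0.0022])]
```

View pics/s4.png

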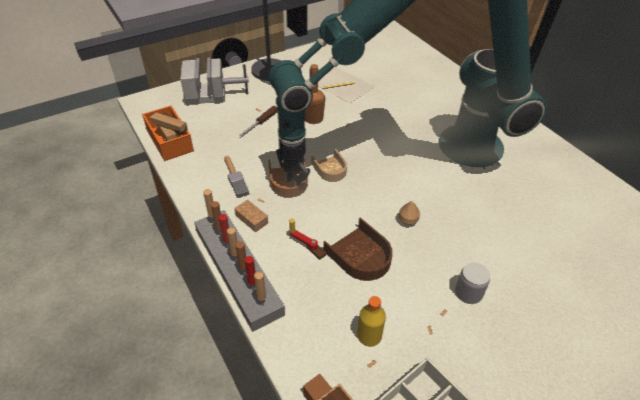

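View pics/t4.png

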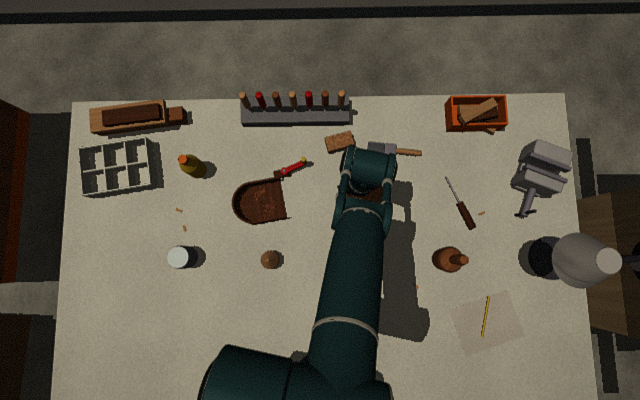

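play_rows:
  motion:
    - [[0.018,-0.111,0],[0,0,0]]
    - [[0.048,-0.106,0],[0,0,0]]
    - [[0.078,-0.101,0],[0,0,0]]
    - [[0.108,-0.096,0],[0,0,0]]
    - [[0.128,-0.093,0],[0,0,0]]
    - [[0.148,-0.089,0],[0,0,0]]
    - [[0.168,-0.086,0],[0,0,0]]
    - [[0.168,-0.086,0],[0,0,0]]

```text
time: 8.52
tool_pos: [0.6788, -0.156, 0.0146]
tcp_rot: [-1.129, -1.328, 1.327]
wrist_force: [0.8, -0.1, -0.9]
width: 0.396
```

Run:
```python
from fit import *
s=st(); im,d=snap('scene','s5')
p=s['tool_pos']
for r in fit([cloud('scene',d)],'medium_c',(p[0]-.03,p[1]+.03,1.6)): print(r)
print(mark('scene','medium_c'))
cv2.imwrite('pics/s5c.png',cv2.resize(im[120:280,200:440,::-1],None,fx=3,fy=3))
```

```text
t 8.53 p [ 0.6788 -0.156   0.0146] jawyaw 99.3 down [ 0.001 -0.    -1.   ] F [ 0.8 -0.1 -0.9] w 0.396 q [-0.26  0.49  1.72 -0.    0.93 -1.99]
(np.int64(222), [0.6436, -0.137, 1.5986], 'rms', 0.0029, 'ends', [-0.081, 0.056])
[(0.75, [0.6416, -0.1422, 0.0198]), (0.66, [0.6409, -0.1386, -0.0011])]
```

View pics/s5c.png

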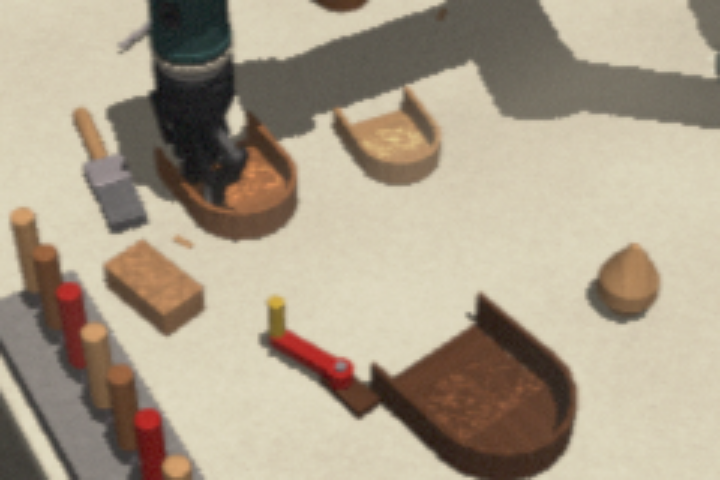

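play_rows:
  motion:
    - [[-0.099,-0.016,0],[0,0,0]]
    - [[-0.109,0.044,0],[0,0,0]]
    - [[-0.119,0.105,0],[0,0,0]]
    - [[-0.129,0.165,0],[0,0,0]]
    - [[-0.139,0.225,0],[0,0,0]]
    - [[-0.149,0.286,0],[0,0,0]]
    - [[-0.159,0.346,0],[0,0,0]]
    - [[-0.169,0.406,0],[0,0,0]]
    - [[-0.178,0.466,0],[0,0,0]]
    - [[-0.188,0.527,0],[0,0,0]]

```text
time: 9.88
tool_pos: [0.6026, 0.0567, 0.0147]
tcp_rot: [-1.128, -1.328, 1.328]
wrist_force: [1.4, -1.4, 0.1]
width: 0.4
```

Run:
```python
from fit import *
s=st(); im,d=snap('scene','s6')
p=s['tool_pos']
L=np.array([.577,.22]);c,n=np.cos(1.733),np.sin(1.733)
print("tcp local",(p[:2]-L)@[c,n],(p[:2]-L)@[-n,c])
for r in fit([cloud('scene',d)],'medium_c',(p[0],p[1]-.015,1.7)): q=np.array(r[1][:2])-L;print(r,q@[c,n],q@[-n,c])
print(mark('scene','medium_c'))
cv2.imwrite('pics/s6c.png',cv2.resize(im[120:280,200:440,::-1],None,fx=3,fy=3))
```

```text
t 9.88 p [0.6026 0.0567 0.0147] jawyaw 99.3 down [ 0. -0. -1.] F [ 1.4 -1.4  0.1] w 0.4 q [ 0.05  0.35  1.93 -0.    0.86 -1.68]
tcp local -0.16525966936313116 0.0010676117867501364
(np.int64(162), [0.6065, 0.042, 1.4177], 'rms', 0.0026, 'ends', [-0.077, 0.057]) -0.18042759029317404 -0.0003669618488753448
[(0.9, [0.6069, 0.0394, -0.0042]), (0.71, [0.6049, 0.039, 0.0206])]
```

View pics/s6c.png

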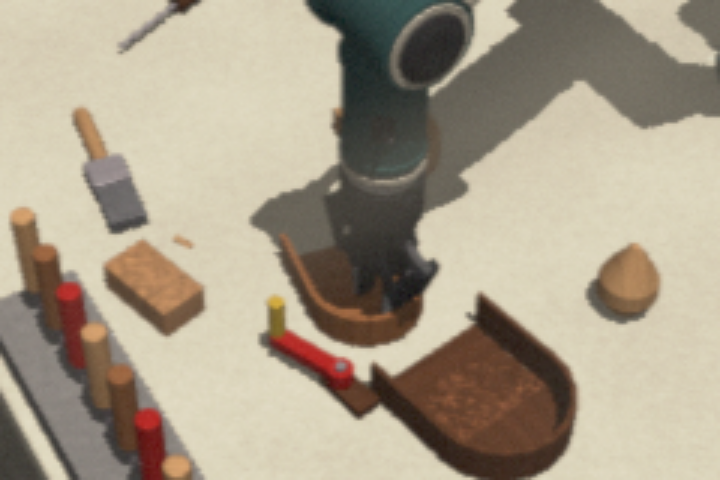

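play_rows:
  motion:
    - [[0.018,-0.111,0],[0,0,0.18]]
    - [[0.039,-0.108,0],[0,0,0.18]]
    - [[0.06,-0.105,0],[0,0,0.18]]
    - [[0.081,-0.101,0],[0,0,0.18]]
    - [[0.102,-0.097,0],[0,0,0.18]]
    - [[0.102,-0.097,0],[0,0,0.18]]

```text
time: 10.72
tool_pos: [0.6444, 0.0164, 0.0145]
tcp_rot: [-1.051, -1.43, 1.429]
wrist_force: [-0.8, -0.5, 0.3]
width: 0.398
```

```bash
cat >> fit.py <<'E'
L=np.array([.577,.22]);cl,nl=np.cos(1.733),np.sin(1.733)
def loc(p): p=np.array(p[:2])-L; return np.round([p@[cl,nl],p@[-nl,cl]],4)
E
cat > look.py <<'E'
from fit import *
import sys
n,l,dx=sys.argv[1],sys.argv[2],float(sys.argv[3])
s=st();im,d=snap('scene',n);p=s['tool_pos'];print("tcp loc",loc(p))
x0=L+(loc(p)+[dx,0])@np.array([[cl,nl],[-nl,cl]])
for r in fit([cloud('scene',d)],l,(*x0,1.65)): print(r,loc(r[1]),"dHead",round(np.degrees(r[1][2]-1.733),1))
print([loc(m[1]) for m in mark('scene',l)])
cv2.imwrite(f'pics/{n}c.png',cv2.resize(im[120:280,200:440,::-1],None,fx=3,fy=3))
E
python3 look.py s7 medium_c 0.03
```

```text
t 10.72 p [0.6444 0.0164 0.0145] jawyaw 107.4 down [ 0.001 -0.    -1.   ] F [-0.8 -0.5  0.3] w 0.398 q [-0.01  0.41  1.84 -0.    0.89 -1.89]
tcp loc [-0.2119 -0.0337]
(np.int64(271), [0.6136, 0.0474, 1.565], 'rms', 0.0026, 'ends', [-0.08, 0.055]) [-0.1762 -0.0082] dHead -9.6
[array([-0.1805, -0.0047]), array([-0.1767, -0.0036])]
```

View pics/s7c.png

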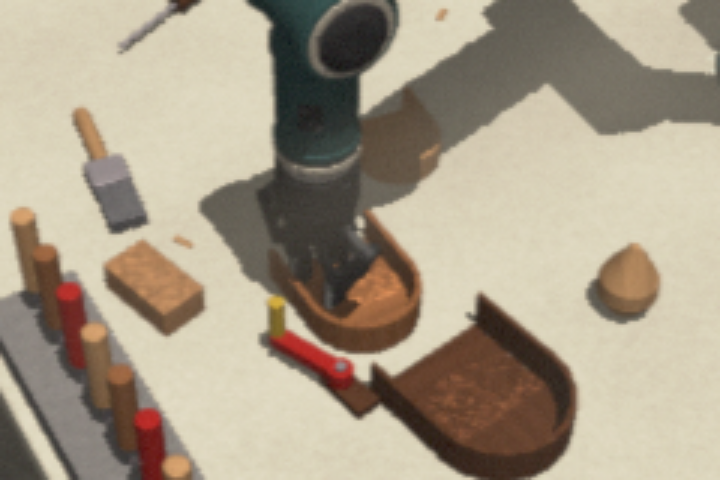

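play_rows:
  motion:
    - [[0.006,-0.037,0],[0,0,0]]
    - [[0.021,-0.034,0],[0,0,0]]
    - [[0.036,-0.032,0],[0,0,0]]
    - [[0.036,-0.032,0],[0,0,0]]
    - [[-0.087,-0.052,0],[0,0,-0.18]]
    - [[-0.093,-0.016,0],[0,0,-0.18]]
    - [[-0.1,0.025,0],[0,0,-0.18]]
    - [[-0.107,0.067,0],[0,0,-0.18]]
    - [[-0.113,0.109,0],[0,0,-0.18]]
    - [[-0.12,0.15,0],[0,0,-0.18]]

```text
time: 12.08
tool_pos: [0.5961, 0.0773, 0.0148]
tcp_rot: [-1.129, -1.328, 1.327]
wrist_force: [-0.4, -0.5, -0.0]
width: 0.399
```

```bash
python3 look.py s8 medium_c -0.015
```

```text
t 12.07 p [0.5961 0.0773 0.0148] jawyaw 99.3 down [ 0.001 -0.    -1.   ] F [-0.4 -0.5 -0. ] w 0.399 q [ 0.09  0.34  1.94 -0.    0.86 -1.65]
tcp loc [-0.144   0.0042]
(np.int64(178), [0.6107, 0.0665, 1.5958], 'rms', 0.0029, 'ends', [-0.08, 0.056]) [-0.1569 -0.0085] dHead -7.9
[array([-0.1573, -0.003 ]), array([-0.1571, -0.0065])]
```

View pics/s8c.png

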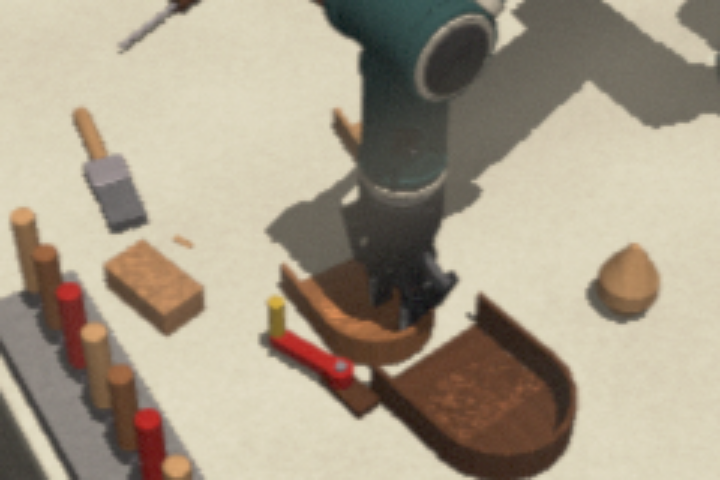

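play_rows:
  motion:
    - [[-0.005,0.03,0],[0,0,0]]
    - [[-0.01,0.06,0],[0,0,0]]
    - [[-0.016,0.09,0],[0,0,0]]
    - [[-0.02,0.12,0],[0,0,0]]
    - [[-0.025,0.15,0],[0,0,0]]
    - [[-0.03,0.18,0],[0,0,0]]

```text
time: 12.92
tool_pos: [0.5833, 0.1486, 0.0144]
tcp_rot: [-1.128, -1.327, 1.327]
wrist_force: [-0.2, -0.9, -0.5]
width: 0.403
```

```bash
python3 look.py s9 medium_c -0.015
```

```text
t 12.93 p [0.5833 0.1486 0.0144] jawyaw 99.3 down [-0. -0. -1.] F [-0.2 -0.9 -0.5] w 0.403 q [ 0.21  0.35  1.94 -0.    0.86 -1.52]
tcp loc [-0.0715  0.0053]
(np.int64(183), [0.5916, 0.1344, 1.4269], 'rms', 0.0031, 'ends', [-0.077, 0.056]) [-0.0868 -0.0006] dHead -17.5
[array([-0.0887,  0.0005]), array([-0.0875,  0.0058])]
```

View pics/s9c.png

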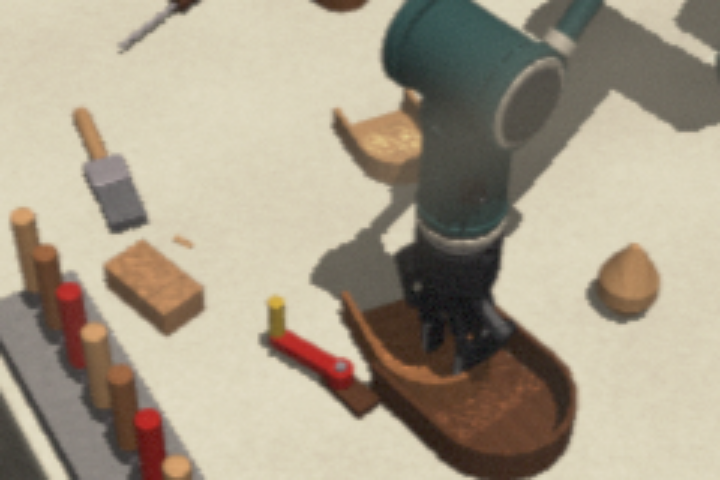

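play_rows:
  motion:
    - [[0.022,-0.136,0],[0,0,0]]
    - [[0.022,-0.136,0],[0,0,0]]
    - [[0.048,-0.132,0],[0,0,0]]
    - [[0.074,-0.128,0],[0,0,0]]
    - [[0.1,-0.124,0],[0,0,0]]
    - [[0.126,-0.119,0],[0,0,0]]
    - [[0.126,-0.119,0],[0,0,0]]

```text
time: 13.9
tool_pos: [0.6351, 0.1007, 0.0146]
tcp_rot: [-1.129, -1.328, 1.327]
wrist_force: [-0.0, 0.3, 0.8]
width: 0.399
```

```bash
python3 look.py s10 medium_c 0.04
```

```text
t 13.9 p [0.6351 0.1007 0.0146] jawyaw 99.3 down [ 0.001  0.    -1.   ] F [-0.   0.3  0.8] w 0.399 q [ 0.12  0.41  1.84 -0.    0.89 -1.61]
tcp loc [-0.1271 -0.0381]
(np.int64(215), [0.5975, 0.1303, 2.207], 'rms', 0.0034, 'ends', [-0.086, 0.055]) [-0.0918 -0.0057] dHead 27.2
[array([-0.0963, -0.007 ]), array([-0.0931, -0.0011])]
```

View pics/s10c.png

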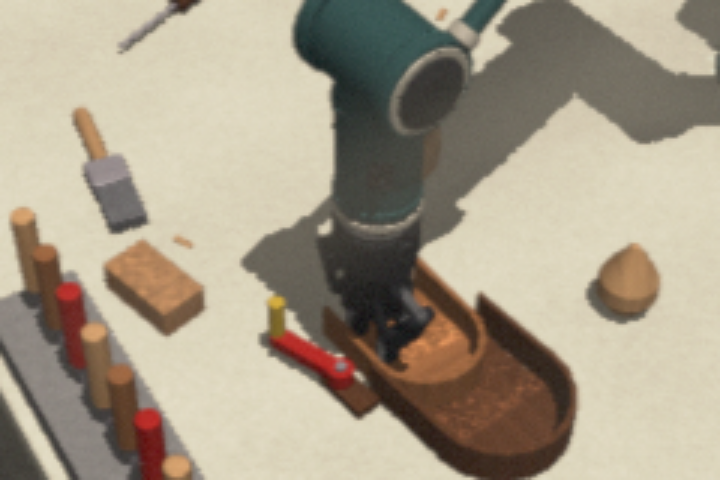

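play_rows:
  motion:
    - [[-0.089,-0.015,0],[0,0,0]]
    - [[-0.099,0.046,0],[0,0,0]]
    - [[-0.108,0.1,0],[0,0,0]]
    - [[-0.114,0.14,0],[0,0,0]]
    - [[-0.12,0.18,0],[0,0,0]]
    - [[-0.127,0.22,0],[0,0,0]]
    - [[-0.133,0.26,0],[0,0,0]]
    - [[-0.138,0.29,0],[0,0,0]]
    - [[-0.142,0.311,0],[0,0,0]]

```text
time: 15.12
tool_pos: [0.5769, 0.2254, 0.0144]
tcp_rot: [-1.128, -1.327, 1.328]
wrist_force: [0.1, -1.6, 0.2]
width: 0.4
```

```bash
python3 look.py s11 medium_c -0.015
```

```text
t 15.12 p [0.5769 0.2254 0.0144] jawyaw 99.3 down [-0. -0. -1.] F [ 0.1 -1.6  0.2] w 0.4 q [ 0.33  0.37  1.9  -0.    0.87 -1.4 ]
tcp loc [ 0.0053 -0.0008]
(np.int64(300), [0.5819, 0.2345, 1.6609], 'rms', 0.0043, 'ends', [-0.08, 0.055]) [ 0.0135 -0.0072] dHead -4.1
[array([-0.0159, -0.0041]), array([-0.0106, -0.0031])]
```

View pics/s11c.png

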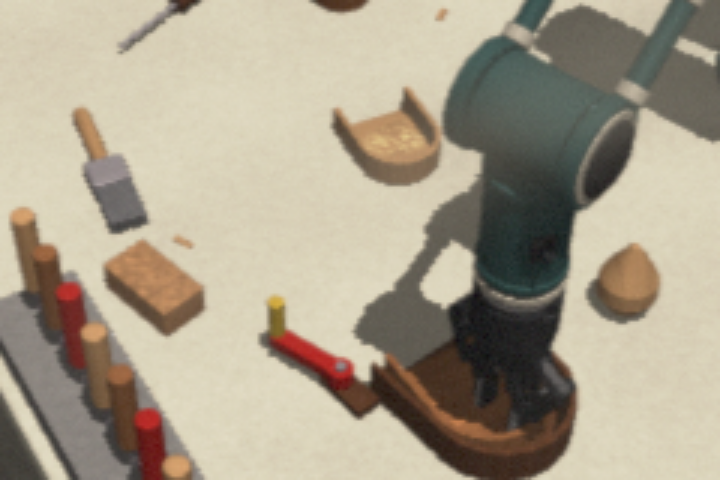

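play_rows:
  motion:
    - [[-0.003,0.018,0],[0,0,0]]
    - [[-0.005,0.032,0],[0,0,0]]
    - [[-0.007,0.043,0],[0,0,0]]
    - [[-0.007,0.043,0],[0,0,0]]

```text
time: 15.72
tool_pos: [0.5742, 0.2409, 0.0144]
tcp_rot: [-1.129, -1.326, 1.329]
wrist_force: [-0.2, -4.5, 1.3]
width: 0.402
```

play_rows:
  motion:
    - [[-0.002,0.01,0],[0,0,0]]
    - [[-0.003,0.02,0],[0,0,0]]
    - [[-0.003,0.02,0],[0,0,0]]

```text
time: 16.1
tool_pos: [0.5739, 0.2416, 0.0146]
tcp_rot: [-1.135, -1.322, 1.34]
wrist_force: [3.5, -29.6, 7.0]
width: 0.403
```

play_rows:
  motion:
    - [[0.006,-0.07,0],[0,0,0]]
    - [[0.01,-0.09,0],[0,0,0]]
    - [[0.01,-0.09,0.3],[0,0,0]]
    - [[0.01,-0.09,0.4],[0,0,0]]
    - [[-0.2,-0.5,0.4],[0,0,0]]
    - [[-0.24,-0.8,0.35],[0,0,0]]
    - [[-0.24,-0.8,0.3],[0,0,0]]
    - [[-0.24,-0.8,0.3],[0,0,0]]
    - [[-0.24,-0.8,0.3],[0,0,0]]

```text
time: 17.23
tool_pos: [0.4767, -0.0712, 0.1347]
tcp_rot: [-1.129, -1.328, 1.326]
wrist_force: [1.0, 0.1, -0.0]
width: 0.401
```

Run:
```python
from fit import *
st();im,d=snap('scene','s12');it,dt=snap('top','t12')
C=[cloud('top',dt),cloud('scene',d)]
for l,x0 in(('large_c',(.577,.22,1.733)),('medium_c',(.576,.226,1.733)),('small_c',(.472,-.117,1.485))):
    for r in fit(C,l,x0): print(l,r,loc(r[1]))
    print([loc(m[1]) for c in('top','scene') for m in mark(c,l)])
cv2.imwrite('pics/s12c.png',cv2.resize(im[120:320,280:440,::-1],None,fx=3,fy=3))
cv2.imwrite('pics/t12c.png',cv2.resize(it[130:290,200:440,::-1],None,fx=3,fy=3))
```

```text
t 17.23 p [ 0.4767 -0.0712  0.1347] jawyaw 99.3 down [ 0.001  0.    -1.   ] F [ 1.   0.1 -0. ] w 0.401 q [-0.2  -0.02  2.11  0.    1.05 -1.93]
large_c (np.int64(339), [0.577, 0.2164, 1.7511], 'rms', 0.0034, 'ends', [-0.09, 0.069]) [-0.0036  0.0006]
large_c (np.int64(426), [0.5772, 0.2197, 1.741], 'rms', 0.0031, 'ends', [-0.092, 0.067]) [-0.0003 -0.0001]
[array([-0.3084, -0.1471])]
medium_c (np.int64(294), [0.5799, 0.2271, 1.6055], 'rms', 0.0036, 'ends', [-0.083, 0.059]) [ 0.0065 -0.004 ]
medium_c (np.int64(445), [0.5807, 0.2321, 1.5764], 'rms', 0.004, 'ends', [-0.086, 0.056]) [ 0.0113 -0.0056]
[array([ 0.0065, -0.0026]), array([ 0.0056, -0.0016]), array([ 0.004 , -0.0046]), array([0.0067, 0.0008])]
small_c (np.int64(46), [0.4729, -0.1167, 1.4909], 'rms', 0.0018, 'ends', [-0.043, 0.029]) [-0.3155  0.1571]
small_c (np.int64(152), [0.4716, -0.1157, 1.491], 'rms', 0.0025, 'ends', [-0.064, 0.043]) [-0.3143  0.1582]
[array([-0.3201,  0.1562]), array([-0.3173,  0.1587]), array([-0.3169,  0.1608])]
```

View pics/s12c.png

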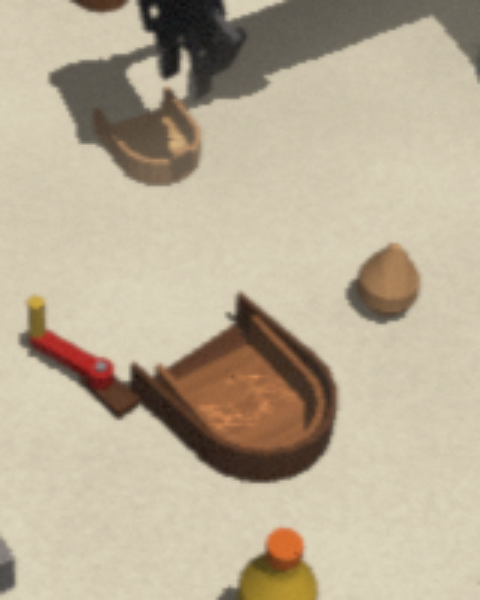

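View pics/t12c.png

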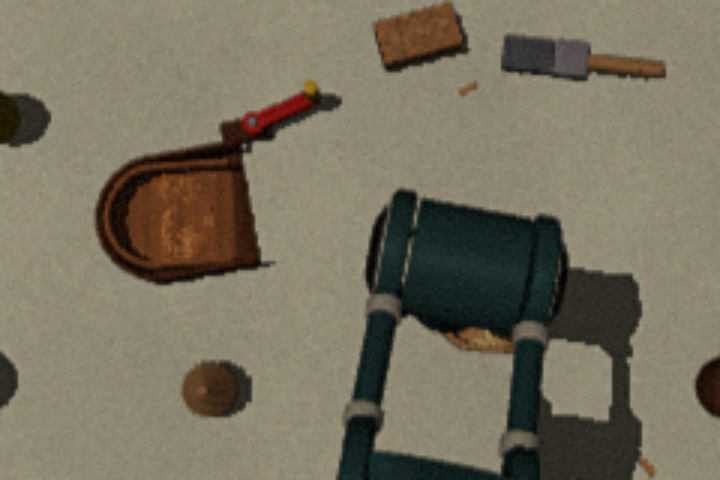

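play_rows:
  motion:
    - [[-0.016,-0.168,0],[0,0,0]]
    - [[-0.016,-0.168,-0.02],[0,0,0]]
    - [[-0.016,-0.168,-0.17],[0,0,0]]
    - [[-0.016,-0.168,-0.28],[0,0,0]]
    - [[-0.016,-0.168,-0.3],[0,0,0]]
    - [[-0.016,-0.168,-0.3],[0,0,0]]

```text
time: 18.38
tool_pos: [0.4711, -0.1366, 0.0146]
tcp_rot: [-1.127, -1.328, 1.328]
wrist_force: [-0.2, -1.2, 0.3]
width: 0.399
```

```bash
python3 look.py s13 small_c 0.022
```

```text
t 18.38 p [ 0.4711 -0.1366  0.0146] jawyaw 99.3 down [-0.  0. -1.] F [-0.2 -1.2  0.3] w 0.399 q [-0.33  0.16  2.17  0.    0.8  -2.07]
tcp loc [-0.3348  0.1621]
(np.int64(122), [0.4719, -0.1159, 1.4794], 'rms', 0.0027, 'ends', [-0.063, 0.044]) [-0.3145  0.158 ] dHead -14.5
[array([-0.3134,  0.1583]), array([-0.3168,  0.1612])]
```

View pics/s13c.png

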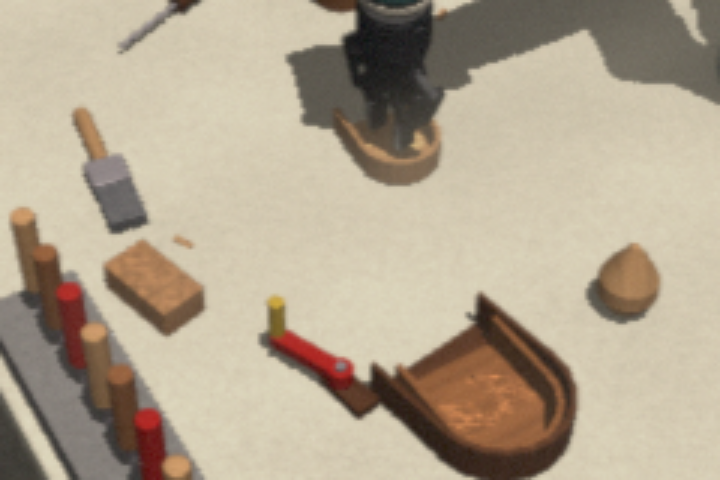

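play_rows:
  motion:
    - [[0.05,0.008,0],[0,0,0]]
    - [[0.1,0.016,0],[0,0,0]]
    - [[0.15,0.024,0],[0,0,0]]
    - [[0.2,0.033,0],[0,0,0]]
    - [[0.25,0.041,0],[0,0,0]]
    - [[0.3,0.049,0],[0,0,0]]
    - [[0.35,0.057,0],[0,0,0]]
    - [[0.4,0.065,0],[0,0,0]]
    - [[0.44,0.072,0],[0,0,0]]
    - [[0.458,0.075,0],[0,0,0]]

```text
time: 19.73
tool_pos: [0.6558, -0.1074, 0.0161]
tcp_rot: [-1.131, -1.329, 1.327]
wrist_force: [-0.6, -0.2, -0.2]
width: 0.403
```

```bash
python3 look.py s14 small_c 0.022
```

```text
t 19.73 p [ 0.6558 -0.1074  0.0161] jawyaw 99.3 down [ 0.003 -0.001 -1.   ] F [-0.6 -0.2 -0.2] w 0.403 q [-0.2   0.44  1.8  -0.    0.9  -1.93]
tcp loc [-0.3358 -0.0249]
(np.int64(175), [0.628, -0.0959, 1.6957], 'rms', 0.003, 'ends', [-0.062, 0.044]) [-0.32    0.0007] dHead -2.1
[array([-0.3194,  0.0004]), array([-0.3209,  0.0037])]
```

View pics/s14c.png

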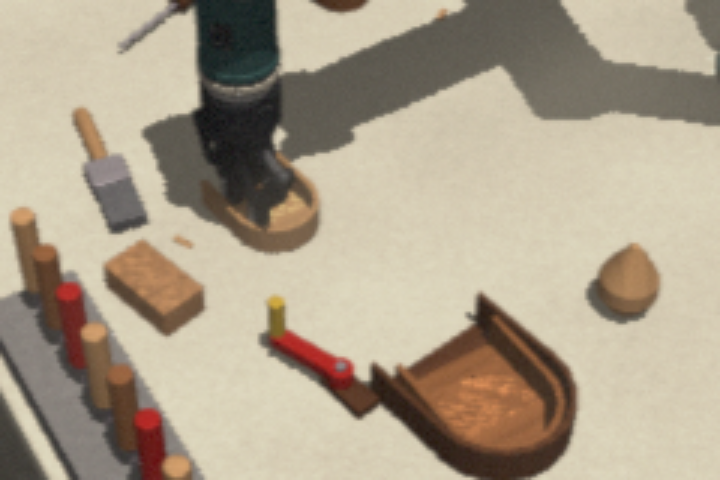

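play_rows:
  motion:
    - [[-0.062,-0.01,0],[0,0,0]]
    - [[-0.068,0.03,0],[0,0,0]]
    - [[-0.076,0.08,0],[0,0,0]]
    - [[-0.084,0.13,0],[0,0,0]]
    - [[-0.092,0.18,0],[0,0,0]]
    - [[-0.1,0.23,0],[0,0,0]]
    - [[-0.108,0.28,0],[0,0,0]]
    - [[-0.116,0.33,0],[0,0,0]]
    - [[-0.124,0.38,0],[0,0,0]]
    - [[-0.13,0.41,0],[0,0,0]]

```text
time: 21.08
tool_pos: [0.6016, 0.058, 0.0144]
tcp_rot: [-1.128, -1.328, 1.328]
wrist_force: [0.2, -1.4, 0.7]
width: 0.401
```

```bash
python3 look.py s15 small_c -0.005
```

```text
t 21.07 p [0.6016 0.058  0.0144] jawyaw 99.3 down [-0.  0. -1.] F [ 0.2 -1.4  0.7] w 0.401 q [ 0.05  0.35  1.93  0.    0.86 -1.68]
tcp loc [-0.1638  0.0019]
(np.int64(145), [0.6038, 0.0539, 1.6119], 'rms', 0.0029, 'ends', [-0.063, 0.045]) [-0.1682  0.0004] dHead -6.9
[array([-0.1682,  0.0004]), array([-0.1696,  0.0011])]
```

View pics/s15c.png

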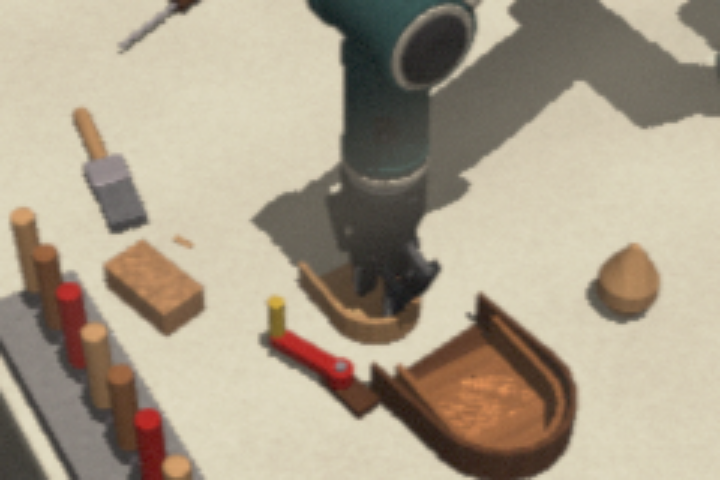

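play_rows:
  motion:
    - [[-0.006,0.04,0],[0,0,0]]
    - [[-0.013,0.08,0],[0,0,0]]
    - [[-0.019,0.115,0],[0,0,0]]
    - [[-0.024,0.15,0],[0,0,0]]
    - [[-0.029,0.18,0],[0,0,0]]
    - [[-0.034,0.21,0],[0,0,0]]
    - [[-0.039,0.24,0],[0,0,0]]

```text
time: 22.05
tool_pos: [0.5862, 0.1534, 0.0145]
tcp_rot: [-1.128, -1.327, 1.327]
wrist_force: [-0.2, -1.2, -0.1]
width: 0.399
```

```bash
python3 look.py s16 small_c -0.005
```

```text
t 22.05 p [0.5862 0.1534 0.0145] jawyaw 99.2 down [-0. -0. -1.] F [-0.2 -1.2 -0.1] w 0.399 q [ 0.21  0.35  1.93 -0.    0.86 -1.52]
tcp loc [-0.0672  0.0017]
(np.int64(182), [0.5903, 0.1498, 1.5425], 'rms', 0.0035, 'ends', [-0.063, 0.045]) [-0.0714 -0.0018] dHead -10.9
[array([-0.0738,  0.0029]), array([-0.0701,  0.001 ])]
```

View pics/s16c.png

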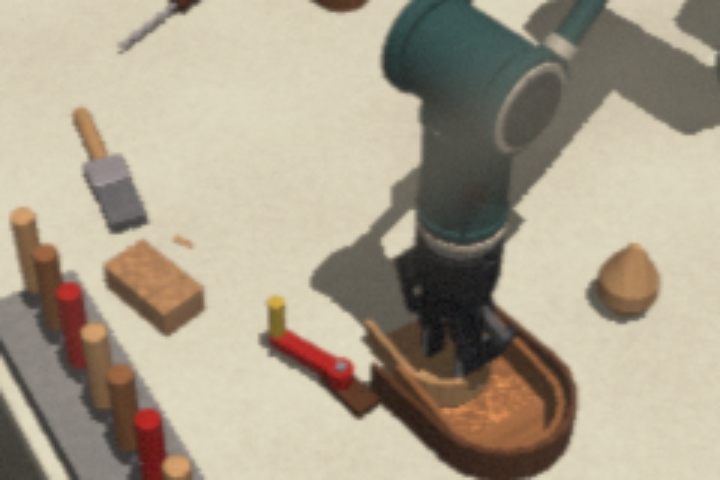

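play_rows:
  motion:
    - [[-0.005,0.03,0],[0,0,0]]
    - [[-0.01,0.06,0],[0,0,0]]
    - [[-0.015,0.09,0],[0,0,0]]
    - [[-0.02,0.12,0],[0,0,0]]
    - [[-0.024,0.145,0],[0,0,0]]
    - [[-0.028,0.17,0],[0,0,0]]

```text
time: 22.9
tool_pos: [0.575, 0.2213, 0.0145]
tcp_rot: [-1.128, -1.327, 1.327]
wrist_force: [-1.2, -0.7, -0.2]
width: 0.394
```

```bash
python3 look.py s17 small_c -0.005
```

```text
t 22.9 p [0.575  0.2213 0.0145] jawyaw 99.3 down [-0. -0. -1.] F [-1.2 -0.7 -0.2] w 0.394 q [ 0.33  0.37  1.91 -0.    0.87 -1.41]
tcp loc [0.0016 0.0018]
(np.int64(182), [0.5799, 0.2177, 1.6262], 'rms', 0.0049, 'ends', [-0.066, 0.044]) [-0.0027 -0.0025] dHead -6.1
[array([-0.0013,  0.0038]), array([-0.0043,  0.0031])]
```

View pics/s17c.png

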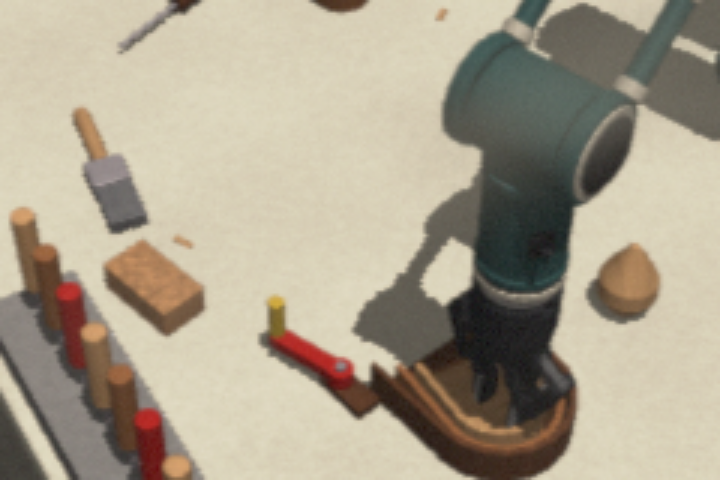

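play_rows:
  motion:
    - [[-0.002,0.014,0],[0,0,0]]
    - [[-0.004,0.025,0],[0,0,0]]
    - [[-0.004,0.025,0],[0,0,0]]

```text
time: 23.38
tool_pos: [0.5735, 0.2308, 0.0145]
tcp_rot: [-1.128, -1.327, 1.327]
wrist_force: [0.1, -0.4, 1.1]
width: 0.402
```

play_rows:
  motion:
    - [[-0.002,0.01,0],[0,0,0]]
    - [[-0.003,0.018,0],[0,0,0]]
    - [[-0.003,0.018,0],[0,0,0]]

```text
time: 23.75
tool_pos: [0.5731, 0.235, 0.0145]
tcp_rot: [-1.131, -1.326, 1.331]
wrist_force: [2.4, -11.1, 1.8]
width: 0.397
```

play_rows:
  motion:
    - [[-0.001,0.006,0],[0,0,0]]
    - [[-0.002,0.012,0],[0,0,0]]
    - [[-0.002,0.012,0],[0,0,0]]

```text
time: 24.12
tool_pos: [0.573, 0.2355, 0.0146]
tcp_rot: [-1.135, -1.324, 1.337]
wrist_force: [5.3, -25.6, 3.7]
width: 0.396
```

play_rows:
  motion:
    - [[0.015,-0.09,0],[0,0,0]]
    - [[0.015,-0.09,0],[0,0,0]]
    - [[0.015,-0.09,0.3],[0,0,0]]
    - [[0.015,-0.09,0.3],[0,0,0]]
    - [[0.25,-0.5,0.3],[0,0,0]]
    - [[0.25,-0.5,0.3],[0,0,0]]
    - [[0.25,-0.5,0.3],[0,0,0]]

```text
time: 25.0
tool_pos: [0.6718, 0.0438, 0.1351]
tcp_rot: [-1.128, -1.329, 1.327]
wrist_force: [0.6, 0.7, 0.1]
width: 0.401
```

Run:
```python
from fit import *
st();im,d=snap('scene','s18');it,dt=snap('top','t18')
C=[cloud('top',dt),cloud('scene',d)]
for l in('medium_c','small_c'):
    print(l,[(m[0],loc(m[1])) for c in('top','scene') for m in mark(c,l)])
print([mark(c,'turn_peg') for c in('top','scene')])
a=cv2.resize(im[200:300,300:420,::-1],None,fx=6,fy=6,interpolation=2)
b=cv2.resize(it[150:250,215:315,::-1],None,fx=6,fy=6,interpolation=2)
cv2.imwrite('pics/s18c.png',a);cv2.imwrite('pics/t18c.png',b)
```

```text
t 25.0 p [0.6718 0.0438 0.1351] jawyaw 99.3 down [ 0.001  0.001 -1.   ] F [0.6 0.7 0.1] w 0.401 q [ 0.03  0.33  1.7   0.    1.11 -1.71]
medium_c [(0.71, array([ 0.0064, -0.0014])), (0.49, array([ 0.009 , -0.0004])), (0.89, array([ 0.0035, -0.0054])), (0.86, array([0.0074, 0.0046]))]
small_c [(0.96, array([ 0.0107, -0.0008])), (0.61, array([ 0.0086, -0.0035])), (0.66, array([0.0094, 0.0025])), (0.65, array([ 0.0115, -0.0003]))]
[[(0.67, [0.7078, 0.0534, 0.0513]), (0.5, [0.578, 0.2301, 0.0198])], [(0.89, [0.7095, 0.0562, 0.0548]), (0.36, [0.3823, -0.3846, -0.0013])]]
```

View pics/s18c.png

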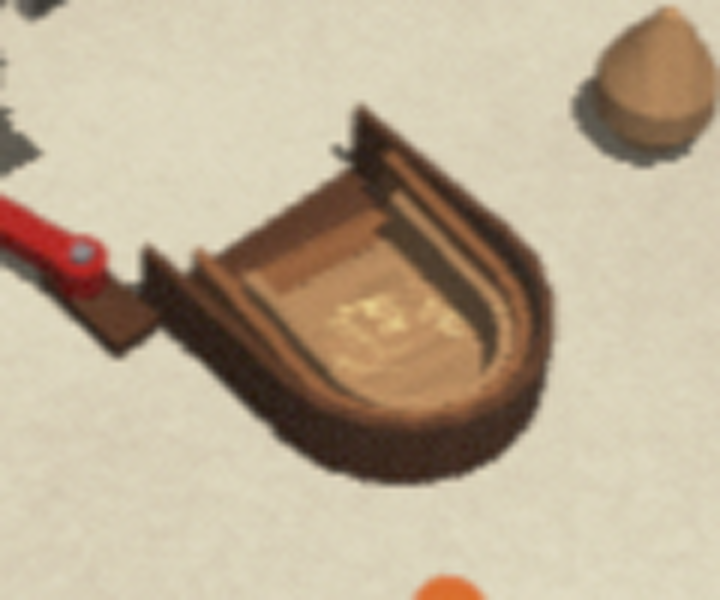

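View pics/t18c.png

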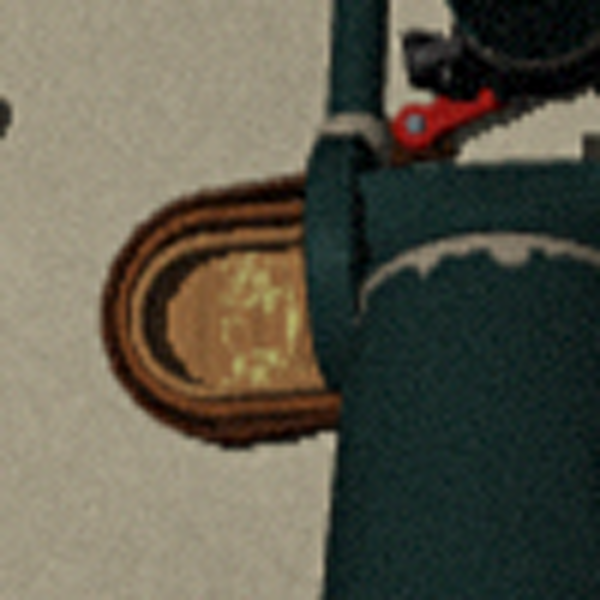

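play_rows:
  motion:
    - [[0.103,0.031,0],[0,0,-0.74]]
    - [[0.103,0.031,0],[0,0,-0.74]]
    - [[0.103,0.031,0],[0,0,-0.74]]
    - [[0.103,0.031,0],[0,0,-0.74]]
    - [[0.103,0.031,-0.08],[0,0,-0.74]]
    - [[0.103,0.031,-0.21],[0,0,-0.74]]
    - [[0.103,0.031,-0.21],[0,0,-0.74]]

```text
time: 26.28
tool_pos: [0.7066, 0.0569, 0.045]
tcp_rot: [-1.372, -0.888, 0.904]
wrist_force: [-1.2, -0.1, -0.7]
width: 0.403
```

play_rows:
  motion:
    - [[0,0,0],[0,0,0]]
    - [[0,0,0],[0,0,0]]
    - [[0,0,0],[0,0,0]]
  gripper: 1
  squeeze: 20

```text
time: 26.65
tool_pos: [0.7128, 0.0564, 0.052]
tcp_rot: [-1.38, -0.897, 0.894]
wrist_force: [-0.4, -0.6, -2.5]
width: 0.174
```

```bash
python3 -c "
from h import *
s=st(); h=np.array([.6795,.1202]); p=s['tool_pos'][:2]
r=p-h; a0=np.arctan2(r[1],r[0])+2*np.pi; a1=1.733+np.pi/2;R=np.hypot(*r);print('R',R,'turn',a0-a1)
for k in range(1,11):
  a=a0+(a1-.03-a0)*k/10; print(np.round((h+.072*np.array([np.cos(a),np.sin(a)])-p)/.4,3))
"
```

```text
t 26.65 p [0.7128 0.0564 0.052 ] jawyaw 66.0 down [ 0.002  0.    -1.   ] F [-0.4 -0.6 -2.5] w 0.174 q [ 0.04  0.48  1.66  0.    1.   -1.11]
R 0.07198015085483864 turn 1.8895137267496867
[-0.032 -0.013]
[-0.066 -0.02 ]
[-0.1  -0.02]
[-0.134 -0.013]
[-0.166 -0.   ]
[-0.195  0.019]
[-0.22   0.042]
[-0.24   0.071]
[-0.254  0.102]
[-0.262  0.136]
```

play_rows:
  motion:
    - [[-0.032,-0.013,0],[0,0,0]]
    - [[-0.066,-0.02,0],[0,0,0]]
    - [[-0.1,-0.02,0],[0,0,0]]
    - [[-0.134,-0.013,0],[0,0,0]]
    - [[-0.166,0,0],[0,0,0]]
    - [[-0.195,0.019,0],[0,0,0]]
    - [[-0.22,0.042,0],[0,0,0]]
    - [[-0.24,0.071,0],[0,0,0]]
    - [[-0.254,0.102,0],[0,0,0]]
    - [[-0.262,0.136,0],[0,0,0]]

```text
time: 27.9
tool_pos: [0.5964, 0.1072, 0.0502]
tcp_rot: [-1.373, -0.876, 0.912]
wrist_force: [-26.4, -9.2, 27.4]
width: 0.148
```

play_rows:
  motion:
    - [[0,0,0],[0,0,0]]
    - [[0,0,0],[0,0,0]]

```text
time: 28.15
tool_pos: [0.5958, 0.109, 0.0502]
tcp_rot: [-1.37, -0.876, 0.912]
wrist_force: [-26.5, -5.9, 26.9]
width: 0.147
```

Run:
```python
from h import *
st();im,d=snap('scene','s19')
print(mark('scene','turn_peg'))
cv2.imwrite('pics/s19c.png',cv2.resize(im[160:280,280:420,::-1],None,fx=5,fy=5,interpolation=2))
```

```text
t 28.15 p [0.5958 0.109  0.0502] jawyaw 66.0 down [-0.023 -0.004 -1.   ] F [-26.5  -5.9  26.9] w 0.147 q [ 0.14  0.32  1.89 -0.    0.95 -1.01]
[(0.49, [0.6081, 0.1047, 0.0529])]
```

View pics/s19c.png

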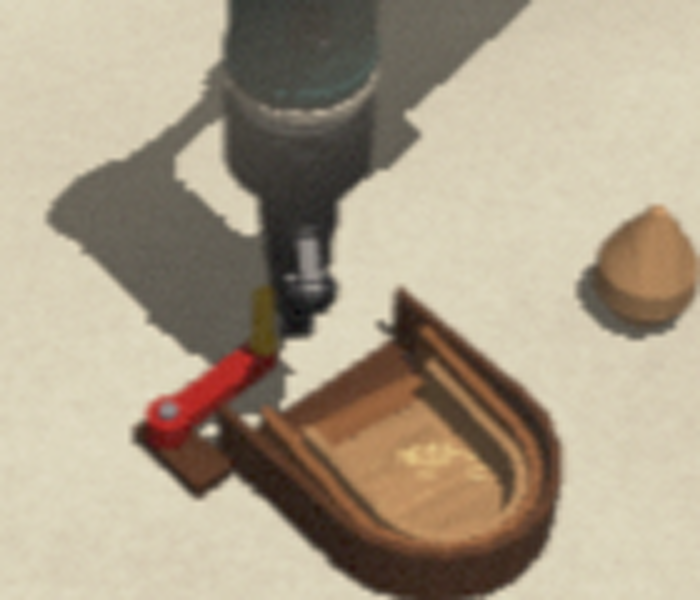

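play_rows:
  motion:
    - [[0,0,0],[0,0,0]]
    - [[0,0,0],[0,0,0]]
  gripper: 0.6

```text
time: 28.5
tool_pos: [0.6058, 0.1108, 0.0502]
tcp_rot: [-1.378, -0.894, 0.896]
wrist_force: [-0.5, 0.9, 0.5]
width: 0.401
```

play_rows:
  motion:
    - [[0,0,0.15],[0,0,0]]
    - [[0,0,0.2],[0,0,0]]
    - [[0,-0.15,0.2],[0,0,0]]
    - [[0,-0.15,0.2],[0,0,0]]

```text
time: 29.0
tool_pos: [0.6072, 0.0479, 0.1307]
tcp_rot: [-1.381, -0.892, 0.893]
wrist_force: [-0.6, 1.2, -0.1]
width: 0.401
```

Run:
```python
from h import *
st();im,d=snap('scene','s20');it,dt=snap('top','t20')
print(mark('scene','turn_peg'))
for n,C,i in(("t",cloud('top',dt),it),("s",cloud('scene',d),im)):
    P=C.reshape(-1,3);c=i.astype(int).reshape(-1,3)
    near=(np.hypot(P[:,0]-.65,P[:,1]-.11)<.09)
    r=near&(c[:,0]>80)&(c[:,1]<.4*c[:,0])&(P[:,2]>.015)
    print(n,r.sum())
    if r.sum()>20:
        q=P[r,:2]-P[r,:2].mean(0);w,v=np.linalg.eigh(q.T@q);print(P[r].mean(0),v[:,1],"turn",(np.arctan2(v[1,1],v[0,1])-1.733-np.pi/2+np.pi/2)%np.pi-np.pi/2)
cv2.imwrite('pics/s20c.png',cv2.resize(im[160:280,280:420,::-1],None,fx=5,fy=5,interpolation=2))
```

```text
t 29.0 p [0.6072 0.0479 0.1307] jawyaw 65.8 down [ 0.    -0.001 -1.   ] F [-0.6  1.2 -0.1] w 0.401 q [ 0.04  0.22  1.85 -0.    1.07 -1.11]
[(0.56, [0.6101, 0.1054, 0.0544])]
t 24
[0.63374683 0.11244728 0.03189751] [-0.83409906 -0.55161469] turn 0.4220951727785902
s 170
[0.65301503 0.11960248 0.02840512] [-0.9682414  -0.25001717] turn 0.09049431251206386
```

View pics/s20c.png

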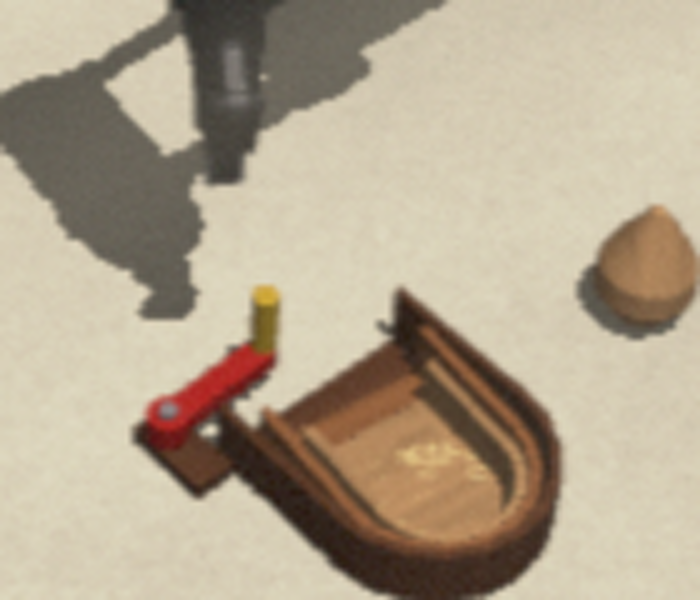

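play_rows:
  motion:
    - [[0.025,0.01,0],[0,0,0.74]]
    - [[0.025,0.01,0],[0,0,0.74]]
    - [[0.025,0.01,0],[0,0,0.74]]
    - [[0.025,0.01,0],[0,0,0.74]]
    - [[0.025,0.01,-0.1],[0,0,0.74]]
    - [[0.025,0.01,-0.2],[0,0,0.74]]
    - [[0.025,0.01,-0.2],[0,0,0.74]]
  gripper: 1

```text
time: 30.02
tool_pos: [0.6131, 0.0552, 0.0463]
tcp_rot: [-1.122, -1.319, 1.33]
wrist_force: [-0.5, 0.3, 0.3]
width: -0.003
```

play_rows:
  motion:
    - [[-0.004,0.03,0],[0,0,0]]
    - [[-0.008,0.055,0],[0,0,0]]
    - [[-0.01,0.07,0],[0,0,0]]
    - [[-0.012,0.08,0],[0,0,0]]
    - [[-0.012,0.08,0],[0,0,0]]

```text
time: 30.65
tool_pos: [0.6137, 0.0857, 0.052]
tcp_rot: [-1.132, -1.329, 1.328]
wrist_force: [0.9, -4.8, 3.9]
width: -0.0
```

play_rows:
  motion:
    - [[-0.001,0.008,0],[0,0,0]]
    - [[-0.002,0.014,0],[0,0,0]]
    - [[-0.002,0.014,0],[0,0,0]]

```text
time: 31.02
tool_pos: [0.6136, 0.0867, 0.0522]
tcp_rot: [-1.136, -1.327, 1.334]
wrist_force: [2.3, -20.6, 3.3]
width: -0.006
```

End stop reached (20 N, no further motion). Back off and check everything.

play_rows:
  motion:
    - [[0.01,-0.08,0],[0,0,0]]
    - [[0.01,-0.12,0.1],[0,0,0]]
    - [[-0.1,-0.5,0.35],[0,0,0]]
    - [[-0.2,-0.9,0.4],[0,0,0]]
    - [[-0.3,-0.95,0.4],[0,0,0]]
    - [[-0.3,-0.95,0.4],[0,0,0]]
    - [[-0.3,-0.95,0.4],[0,0,0]]
    - [[-0.3,-0.95,0.4],[0,0,0]]

```text
time: 32.02
tool_pos: [0.4914, -0.2875, 0.2111]
tcp_rot: [-1.13, -1.328, 1.327]
wrist_force: [1.2, -0.4, 0.1]
width: -0.001
```

Run:
```python
from fit import *
st();im,d=snap('scene','s21');it,dt=snap('top','t21')
for l in('medium_c','small_c'):
    print(l,[(m[0],loc(m[1])) for c in('top','scene') for m in mark(c,l)])
for c in('top','scene'): print(mark(c,'turn_peg'))
for l in ["pod","mallet","sander","glue","tin","chisel","brush"]: print(l,mark('top',l)[:1])
for n,C,i in(("t",cloud('top',dt),it),("s",cloud('scene',d),im)):
    P=C.reshape(-1,3);c=i.astype(int).reshape(-1,3)
    near=(np.hypot(P[:,0]-.65,P[:,1]-.11)<.09)
    r=near&(c[:,0]>80)&(c[:,1]<.4*c[:,0])&(P[:,2]>.015)
    q=P[r,:2]-P[r,:2].mean(0);w,v=np.linalg.eigh(q.T@q);print(n,r.sum(),"turn",(np.arctan2(v[1,1],v[0,1])-1.733-np.pi/2+np.pi/2)%np.pi-np.pi/2)
a=cv2.resize(im[200:300,290:410,::-1],None,fx=6,fy=6,interpolation=2)
b=cv2.resize(it[150:240,215:325,::-1],None,fx=6,fy=6,interpolation=2)
cv2.imwrite('pics/s21c.png',a);cv2.imwrite('pics/t21c.png',b)
```

```text
t 32.02 p [ 0.4914 -0.2875  0.2111] jawyaw 99.2 down [ 0.001 -0.    -1.   ] F [ 1.2 -0.4  0.1] w -0.001 q [-0.57  0.08  1.86  0.    1.2  -2.31]
medium_c [(0.95, array([ 0.0077, -0.0014])), (0.63, array([0.0092, 0.0008])), (0.93, array([0.0021, 0.0035])), (0.88, array([ 0.0028, -0.0046]))]
small_c [(0.79, array([ 0.0089, -0.0024])), (0.72, array([ 0.0131, -0.001 ])), (0.64, array([ 0.0098, -0.0008])), (0.57, array([ 0.0102, -0.001 ]))]
[(0.6, [0.6098, 0.1085, 0.0498])]
[(0.86, [0.6103, 0.1081, 0.0551]), (0.17, [0.3922, 0.1649, -0.0026])]
pod []
mallet [(0.91, [0.3839, -0.3888, -0.0019])]
sander [(0.19, [0.3843, -0.387, -0.0021])]
glue [(0.57, [0.6934, 0.4155, 0.002])]
tin [(0.61, [0.4077, 0.4395, 0.0022])]
chisel []
brush [(0.92, [0.7489, -0.2451, 0.0])]
t 99 turn 0.04089938250182801
s 169 turn 0.03949159621669107
```

View pics/s21c.png

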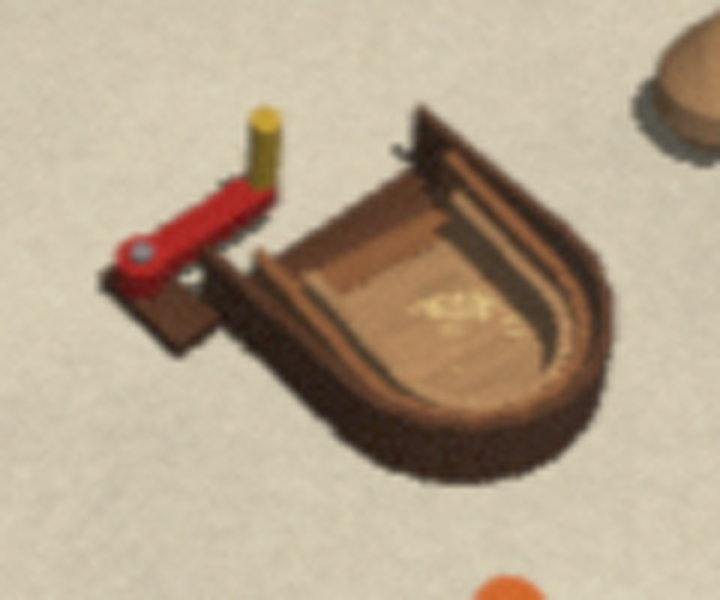

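View pics/t21c.png

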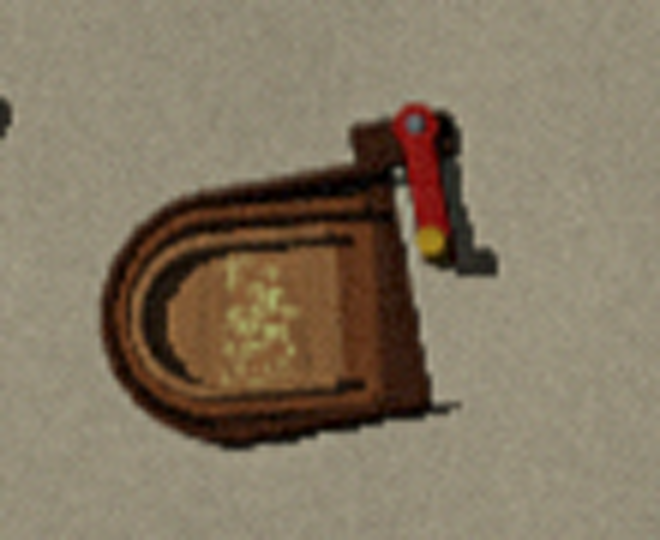

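View pics/t21.png

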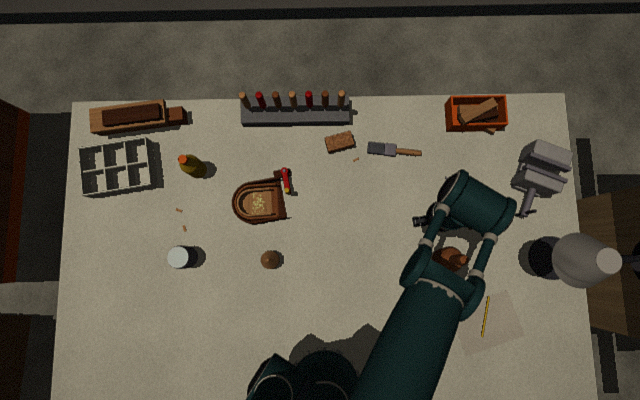

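play_rows:
  motion:
    - [[0,0,0.15],[0,0,0]]
    - [[0,0,0.25],[0,0,0]]
    - [[0,0.1,0.25],[0,0,0]]
    - [[0,0.1,0.25],[0,0,0]]

```text
time: 33.28
tool_pos: [0.4926, -0.2444, 0.311]
tcp_rot: [-1.129, -1.33, 1.328]
wrist_force: [0.5, 0.2, 0.1]
width: 0.0
```

Run:
```python
from h import *
st();snap('scene','s22');snap('top','t22')
print(mark('scene','mallet'),mark('scene','chisel'),mark('scene','pod'),mark('scene','sander'))
```

```text
t 33.27 p [ 0.4926 -0.2444  0.311 ] jawyaw 99.4 down [ 0.002 -0.    -1.   ] F [0.5 0.2 0.1] w 0.0 q [-0.51 -0.01  1.77  0.    1.39 -2.24]
[(0.57, [0.3831, -0.3861, 0.0029])] [(0.69, [0.5629, -0.4495, -0.0044]), (0.53, [0.5765, 0.2249, -0.0004])] [(0.55, [0.3919, 0.168, -0.0015])] [(0.71, [0.7733, -0.0621, -0.0023]), (0.64, [0.6089, 0.1098, 0.0527])]
```

View pics/s22.png

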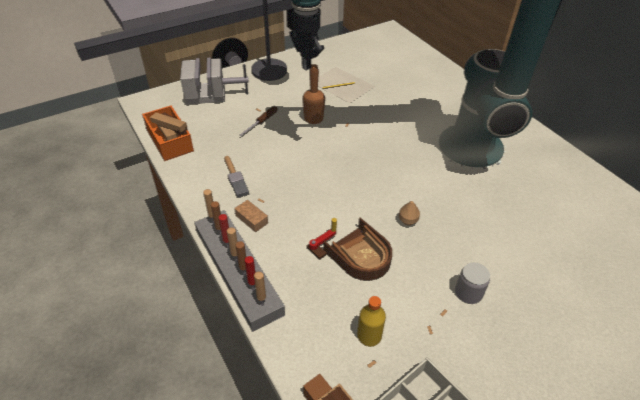

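```bash
python3 -c "
from workcell import bot
print(bot.finish_job())"
```

```text
the job is handed in; nothing more can be done
None
```

The trays are put away and the job is handed in at about 33 s of the 72 s allowed. I swung the button out to about 1.89 rad, towed the medium tray into the large one and then the small tray into the medium one. Each went in until it met a firm stop, at about 30 N and 25 N. I then swung the button shut.

**Tray positions:** along the large tray's axis, the last readings put the medium tray's point at +2 to +9 mm (home is +6) and the small tray's at +9 to +13 mm (home is +12). Both trays sit a few degrees askew within their side play, and I left them that way.

**Turn-button:** the peg slipped in the gripper near the end of the closing swing, with about 40 N at the wrist. I finished by pushing the peg with closed fingers until it stopped at 20 N. The picture fit afterwards read 0.04 rad, which is within its error of shut.

**Other things on the bench:**
- In the last pictures they stand where they were, and the arm is clear of everything.
- The final top-camera check missed the pod, sander and chisel. The scene camera found all three.
- The sander's position differed by about 9 mm between cameras, but it sits at the same place in the scene pictures, so I take that as network error.

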